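Dispense two vials by the rocker gate

ROBOT

A 6-joint arm with a two-finger parallel gripper is mounted at the origin on the work surface; the furniture and walls round the work are solid. World frame = base frame: x ahead of the robot, y to its left, z up, the work surface at z = 0. Lengths are in m, angles in degrees, forces in N, time in s.
With the tool pointing down it reaches from about 0.35 to 0.875 m from the base axis. Payload 4.2 kg.
Tool frame: the origin (TCP) lies midway between the tips of the shut fingers; the grasp point (between the pads) lies 19 mm behind it; z points along the fingers, y is the direction in which the jaws open and shut (so a half turn about z gives the same grasp; the last joint's range is limited). The gripper opens to 87 mm and grips with 3 to 60 N. Pads are 19 mm wide; open, the fingers measure 117 mm over their backs; the gripper's body (75 mm by 190 mm) begins 51 mm behind the grasp point.
Start: joints at [-50.099, 22.042, 0.453, 0, -68.411, -14.817], TCP at [0.265, -0.566, 0.223] pointing down, gripper open.
Joint ranges: [-179.83, 179.83], [-69.29, 118.12], [-61.27, 80.66], [-181.25, 117.63], [-171.15, -9.14], [-177.46, 177.46]. Speed limits (degrees/s): [159.86, 159.86, 180, 180, 180, 180].

INTERFACE

Orientations are given as a 3x3 rotation matrix whose columns are the frame's x, y, z axes.
In Python, from station import r gives the robot as it stands.
- The arm moves only by the tool play_rows, never from a script. Its argument "commands" is a list that holds one entry, the list of rows, each a list of 7 numbers: the shift along the world's x, y, z in m, then the turn, a rotation vector about the world's x, y, z in rad, then the closure, from 0 (fully open) to 1 (shut). A call has 1 to 5 rows; each row is the pose to reach, as a shift and turn from the pose commanded when the call began; what a row does not reach only later rows make up. A row lasts 1/10 s, in which the tool goes at most 50 mm and 8.59 degrees, less where a joint would pass 70% of its speed; a pose out of reach is approached as far as the arm can. A call with a gripper value outside its range is refused whole. The fingers move at their own pace and stop on an object; the grip force is fixed at half the most. Time passes only in rows, so rows that repeat a pose let the fingers close. It gives the time, the measured TCP pose, the force and the opening at its end, in the units of the state.
- r.sense(): the state, without advancing time (a new reading comes with each control period).
- r.capture(name): name is "side" or "top" or "wrist"; returns a dict with "image" (480x640x3 uint8, red, green, blue), "range_z" (480x640 float32, m along the optical axis (not along the pixel's ray), 0 where there is no reading), "intrinsics" (3x3 intrinsics, pixels), "k1" (the pictures are not rectified: a ray, as slopes to the right and down, at radius r is drawn at 1 + k1 r^2 times it, then the intrinsics apply), "extrinsics" (4x4, takes a point from camera to world coordinates); the wrist camera has in their place "mount" (4x4, takes a point from camera to tool coordinates, whose origin is the TCP and whose axes are the flange's). Camera axes: x right, y up, looking along -z (the intrinsics and any distortion apply to the point x, -y, -z); pixel columns grow to the right and rows downward; lengths in m; the calibration is good to about 2 mm. A picture is of the moment at which its call begins: read the wrist's pose just before it.
- r.finish_job(): hands the job in, once; it reports no verdict.
The state is a dict: "time_s": time; "joints": joint angles; "joint_velocities": joint speeds; "effort": joint torques, N m; "tcp_pos": TCP position; "ee_rot": TCP orientation; "wrist_force": force on the tool from outside, world axes, zero at the start; "moment": the same for the moment, N m; "gripper_width": opening from 0.0 (shut) to 1.0 (fully open).
Only numpy, scipy, OpenCV 4.12 (cv2) and the standard library are available. Lean on these libraries where they do the work, as an engineer would, in place of code of your own. Each camera call takes 0.05 s, during which the arm holds its last target. There are 200 camera calls.

TASK

Draw two vials from the vial dispenser. With the fingertips push its catch tray fully home against the stop under the outlet. Then press the pad at the tail of the rocker all the way down, so that the gate at the other end lifts and one vial rolls into the tray, let the pad come right up again, and repeat once for the second vial. Two vials must end lying in the tray at home, the third behind the shut gate. Only push and press: do not lift the tray, do not touch the vials, their lane or the gate, and leave everything round the dispenser where it is.

Things in the scene. Friction and masses are not known exactly. Their poses are not given: they have to be found in the camera images.
- dispenser: Fixed vial dispenser: grey base 98 mm wide, open clear-walled lane 57 mm wide (x -61 to 14 mm, walls to 77 mm high) sloping 14 degrees down to an outlet lip (x 33 mm). Origin at table height on its centre line under the front vial; x points level down the lane, from press pad (x -68 mm) past the gate (13 mm) to the tray; z up.
- guide_end (a point): Mouth of the tray guides, on the centre line at table height, 123 mm along x from the dispenser's origin. Two rails 12 mm high, inner faces 90 mm apart, run from the outlet to here, flared over the last 20 mm; they keep the tray straight.
- rocker (a joint): Steel yoke rocking over the lane. 0 = at rest, gate shut; 0.50 rad = pad fully down, hard stop, gate fully up. A spring returns it: 3.5 N on the pad starts it, 6.5 N reaches the stop. From about 0.37 the front vial rolls out (about 0.5 s) while a blade rising behind it holds the rest; with the pad up again the next rolls to the gate within 1 s. One vial a stroke, however long it is held.
- press_pad (a point): Middle of the ribbed black rubber top of the press pad, at the raised tail of the rocker, the end away from the tray. Pad 28 mm long (along the lane), 74 mm wide, about 90 mm above the table at rest, falling 14 degrees towards the gate; 23 mm lower, rising 14 degrees, when fully pressed. The point moves with the pad.
- gate_edge (a point): Middle of the lower edge of the gate, at the other end of the rocker: a cross bar with a thin steel blade 50 mm wide that hangs into the lane just before the outlet. At rest the edge is 5 mm above the lane's floor; it rises about 22 mm as the pad is pressed.
- catch_tray: Loose steel tray, 70 mm (x, along the lane) x 87 mm (y), about 0.25 kg, black rubber floor 3 to 9 mm up that falls to the front, back and side walls 18 to 21 mm high, and a taller flat front (39 mm) on the side away from the dispenser; slides on the table between the guides. Origin centre of its underside, x pointing out of the dispenser. Starts 25 to 50 mm short of home.
- tray_front (a point): Middle of the outer face of the tray's tall front, 18 mm above the table, where it can be pushed; 83 mm from the dispenser's origin along its x when home.
- tray_back (a point): Middle of the outer face of the tray's back wall, 9 mm above the table; 13 mm from the dispenser's origin along its x when home, touching the stop under the outlet.
- vial_a: Closed glass vial with cap, 21 mm across, 54 mm long, 18 g, lying across the lane; number 1 of the row of three, counted from the gate. Origin at the centre of its bottom end, z along it to the cap.
- vial_a_mid (a point): Middle of vial_a, on its axis.
- vial_b: Closed glass vial with cap, 21 mm across, 54 mm long, 18 g, lying across the lane; number 2 of the row of three, counted from the gate. Origin at the centre of its bottom end, z along it to the cap.
- vial_b_mid (a point): Middle of vial_b, on its axis.
- vial_c: Closed glass vial with cap, 21 mm across, 54 mm long, 18 g, lying across the lane; number 3 of the row of three, counted from the gate. Origin at the centre of its bottom end, z along it to the cap.
- vial_c_mid (a point): Middle of vial_c, on its axis.
- dish: Bystander: shallow round glass petri dish with a dried amber layer, 68 mm across, 14 high; origin centre of its underside.
- cap: Bystander: loose screw cap, 52 mm across, 30 high; origin centre of its underside.
- timer: Bystander: square bench timer lying on its back, 62 x 62 x 20; origin centre of its underside.
- loose_vial: Bystander: a single vial like the others (22 mm across, 54 high) standing upright on the table; origin centre of its underside.
- marker: Bystander: marker pen lying on the table, 135 mm long, 17 thick; origin under its middle.
- bottle: Bystander: white square bottle with screw cap, 70 x 70 x 191; origin centre of its underside.
- beaker: Bystander: small glass beaker, 54 mm across, 60 high; origin centre of its underside.
- tape: Bystander: roll of tape lying flat, 96 mm across, 25 high; origin centre of its underside.

How it is judged:
By the outcome, as a careful person would: the job done as asked, in the order asked, and still so for the second after the job is handed in, with the robot touching nothing.
It also fails if it takes over 51 s, if anything falls off the work surface, if the arm or the gripper's body presses on something with over 40 N, if the wrist force passes 120 N, or if a joint passes its speed limit or range.

## Working session

There is one attempt and no reset: what is moved stays moved. The work goes in short steps, Python scripts to look and compute and a tool call to move; the robot and the scene stay as the last step left them, time stands still between calls to the robot, and variables do not carry over. Pictures are saved under pics/ and viewed, about 8 in all and at most 12, crops included, and the job is handed in when it is done.

Besides the shell and the picture viewer there is one more tool, called after "Call:" by a JSON object that holds its "method" and its "body". play_rows: Moves the arm, as the interface text tells. Its arguments: {"type":"object","properties":{"commands":{"type":"array","items":{"type":"array","items":{"type":"array","items":{"type":"number"}}}}},"required":["commands"]}

```bash
mkdir -p pics; cat > h.py <<'E'
import numpy as np, cv2
from station import r
def snap(n,f):
    s=r.sense(); c=r.capture(n); cv2.imwrite(f'pics/{f}.png',c['image'][:,:,::-1])
    if 'extrinsics' not in c:
        T=np.eye(4);T[:3,:3]=np.array(s['ee_rot']);T[:3,3]=s['tcp_pos'];c['extrinsics']=T@np.array(c['mount'])
    np.savez(f'pics/{f}.npz',z=c['range_z'],K=c['intrinsics'],k1=c['k1'],E=c['extrinsics']); return c
def pt(f,u,v,z=None):
    d=np.load(f'pics/{f}.npz');K=d['K'];k1=float(d['k1'])
    q=cv2.undistortPoints(np.array([[[u,v]]],float),K,np.array([k1,0,0,0,0.]))[0,0]
    ray=np.array([q[0],-q[1],-1]);E=d['E']
    if z is None:
        w=d['z'][int(v)-1:int(v)+2,int(u)-1:int(u)+2];w=w[w>0];t=np.median(w) if w.size else np.nan
    else: t=(z-E[2,3])/(E[:3,:3]@ray)[2]
    return (E[:3,:3]@(ray*t)+E[:3,3]).round(4)
E
python3 - <<'E'
from h import *
print(r.sense())
snap('top','t0');snap('side','s0')
for n in('t0','s0'): print(np.load(f'pics/{n}.npz')['E'].round(3))
E
```

```text
{'time_s': 0.0, 'joints': array([-5.00986734e+01,  2.20905057e+01,  3.80006733e-01, -3.00089079e-02,
       -6.84102437e+01, -1.48175176e+01]), 'joint_velocities': array([ 0.04901145,  0.0797239 , -0.01270633,  0.07218008, -0.03207388,
       -0.01889806]), 'effort': array([ 1.09733432e-03, -3.90668321e+01,  1.87403816e+01,  4.21971068e+00,
        1.10417718e-02, -1.74856473e-04]), 'tcp_pos': array([ 0.26474256, -0.56549727,  0.2214612 ]), 'ee_rot': array([[-9.05770505e-01, -4.23767430e-01, -9.78161022e-04],
       [-4.23768554e-01,  9.05768454e-01,  1.92902299e-03],
       [ 6.85302827e-05,  2.16176601e-03, -9.99997661e-01]]), 'wrist_force': array([ 0.41435165, -0.21350892, -0.04566489]), 'moment': array([ 0.01013945, -0.02452368,  0.00682811]), 'gripper_width': 0.9988845475698681}
[[-0.024  0.995 -0.101  0.298]
 [-1.    -0.023  0.013  0.043]
 [ 0.011  0.102  0.995  1.338]
 [ 0.     0.     0.     1.   ]]
[[ 0.997 -0.059  0.046  0.495]
 [ 0.071  0.539 -0.839 -0.919]
 [ 0.025  0.84   0.542  0.672]
 [ 0.     0.     0.     1.   ]]
```

View pics/t0.png

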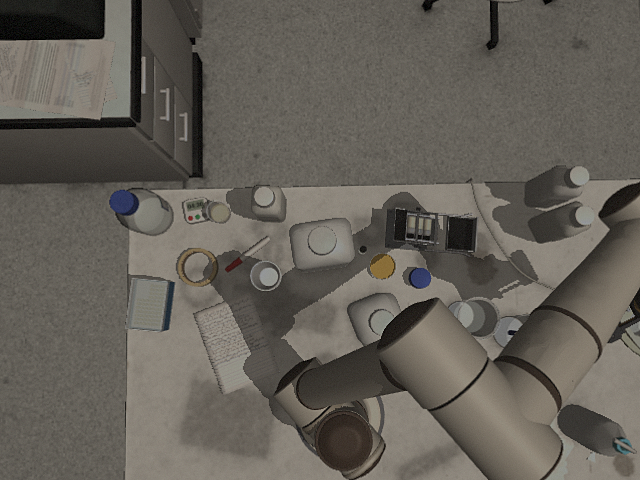

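View pics/s0.png

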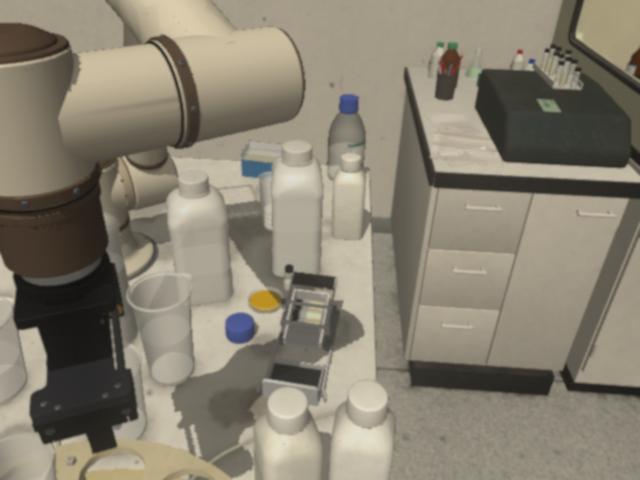

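Top view: dispenser at about (385–475, 208–255), pad at the left end (400,225), tray at right (460,233). Bottles stand beside the pad end and beyond the tray. I'll enlarge and measure.

```bash
python3 - <<'E'
from h import *
a=cv2.imread('pics/t0.png')[185:285,370:503];cv2.imwrite('pics/t0c.png',cv2.resize(a,(798,600),interpolation=cv2.INTER_CUBIC))
for u,v in [(400,225),(410,225),(396,212),(395,236),(460,233),(476,234),(477,217),(474,250),(447,220),(446,246),(565,180),(575,175),(580,212),(580,222),(322,240),(380,265),(420,278),(362,250),(264,195)]: print(u,v,pt('t0',u,v))
E
```

```text
400 225 [ 0.4522 -0.1508  0.0922]
410 225 [ 0.4547 -0.1787  0.0675]
396 212 [ 0.4831 -0.1421  0.0946]
395 236 [ 0.4262 -0.1377  0.0936]
460 233 [ 0.439  -0.3147  0.0068]
476 234 [ 0.4322 -0.3454  0.0388]
477 217 [ 0.475  -0.3514  0.0344]
474 250 [ 0.3931 -0.3396  0.0348]
447 220 [ 0.4731 -0.2839  0.0048]
446 246 [ 0.4064 -0.2762  0.0134]
565 180 [ 0.5298 -0.4981  0.1978]
575 175 [ 0.5357 -0.5099  0.2196]
580 212 [ 0.4565 -0.5182  0.2128]
580 222 [ 0.435  -0.517   0.2122]
322 240 [0.4039 0.0356 0.2628]
380 265 [ 0.3629 -0.11    0.0064]
420 278 [ 0.3275 -0.2044  0.0311]
362 250 [ 0.398  -0.0622  0.0536]
264 195 [0.5127 0.1596 0.1905]
```

View pics/t0c.png

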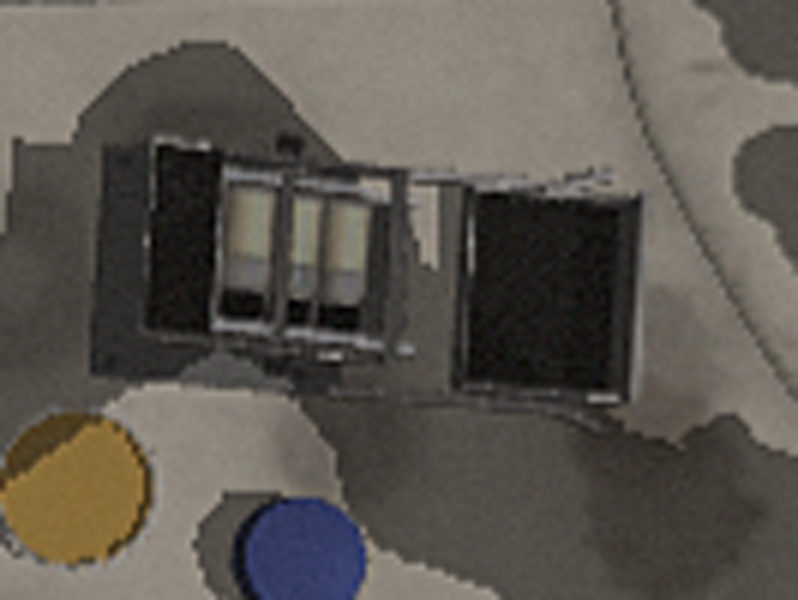

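```bash
python3 - <<'E'
from h import *
P=lambda u,v,z:pt('t0',370+u/6,185+v/6,z)
pad=[P(157,148,.095),P(218,152,.088),P(212,332,.088),P(145,330,.095)];print('pad',*pad,np.mean(pad,0))
f=[P(641,195,.039),P(630,402,.039)];b=[P(467,187,.02),P(457,388,.02)]
print('front',*f,np.mean(f,0),'back',*b,np.mean(b,0))
m=np.mean(pad,0)[:2];t=np.mean(f,0)[:2];d=t-m;print('axis',d/np.linalg.norm(d),np.linalg.norm(d))
for q in (f,b,[pad[0],pad[3]],[pad[1],pad[2]]): e=(q[0]-q[1])[:2];print('edge',e/np.linalg.norm(e),np.linalg.norm(e))
# points of objects higher than 5cm around
d=np.load('pics/t0.npz')['z']
for v in range(195,262,6): print(v,[int(1000*pt('t0',u,v)[2]) for u in range(372,486,6)])
E
```

```text
pad [ 0.4886 -0.1426  0.095 ] [ 0.4875 -0.1678  0.088 ] [ 0.4159 -0.1626  0.088 ] [ 0.4166 -0.1352  0.095 ] [ 0.45215 -0.15205  0.0915 ]
front [ 0.4731 -0.3496  0.039 ] [ 0.3879 -0.3405  0.039 ] [ 0.4305  -0.34505  0.039  ] back [ 0.4807 -0.2828  0.02  ] [ 0.3966 -0.2746  0.02  ] [ 0.43865 -0.2787   0.02   ]
axis [-0.11147697 -0.99376702] 0.19421051078662044
edge [ 0.99434442 -0.10620345] 0.08568459604853138
edge [ 0.99528021 -0.09704278] 0.08449881655976017
edge [ 0.99475984 -0.10223921] 0.07237927880270702
edge [ 0.99737314 -0.07243492] 0.07178857847875245
195 [1, 0, 2, 1, 2, 0, 0, 0, 0, 0, 0, 0, 2, 1, 0, 0, 2, 3, -1]
201 [0, 0, 0, 0, 0, 0, 1, -1, 1, 0, 0, -1, 0, 0, 3, 1, 0, 1, 0]
207 [-2, -1, 2, -1, 3, 0, 0, -1, 0, 0, 0, 1, 0, 0, 0, 2, 0, 0, 0]
213 [0, 0, 0, 10, 93, 89, 72, 68, 73, 64, 58, 11, 2, 0, 1, 0, 3, 0, 3]
219 [3, 0, 0, 11, 92, 91, 61, 63, 61, 52, 46, 45, 0, 10, 6, 6, 7, 18, 1]
225 [0, 0, 0, 9, 94, 92, 63, 65, 60, 54, 50, 1, 1, 8, 9, 6, 5, 19, -1]
231 [-1, 0, 1, 10, 93, 91, 63, 63, 60, 55, 53, 2, 1, 10, 7, 7, 5, 19, 0]
237 [1, -1, 1, 11, 93, 88, 63, 54, 53, 52, 54, 2, 0, 8, 7, 5, 6, 21, 2]
243 [0, 0, 1, 12, 10, 12, 65, 72, 70, 55, 43, 2, 1, 9, 7, 4, 3, 29, -1]
249 [0, 0, 0, 0, 1, 1, 8, 9, 11, 11, 1, 2, 0, 14, 9, 8, 4, 36, 0]
255 [0, 7, 8, 0, 0, 0, 0, 0, 0, 0, 1, 0, -1, 0, 0, 0, 12, 1, 1]
261 [6, 8, 6, 5, 1, 1, 0, 0, 2, -2, 0, 0, 0, 0, 0, 2, 1, 1, 0]
```

Axis ≈ (-0.106,-0.994); pad (0.452,-0.152,0.0915); tray front mid (0.4305,-0.345), about 43 mm short of home. I'll shut the fingers and move above the point in front of the tray.

Call:
{"method": "play_rows", "body": {"commands": [[[0,0,0.04,0,0,0.14,1],[0.03,0.035,0.06,0,0,0.28,1],[0.06,0.07,0.07,0,0,0.42,1],[0.09,0.1,0.07,0,0,0.56,1],[0.12,0.135,0.07,0,0,0.7,1]]]}}

```text
time_s: 0.6
tcp_pos: [0.3858, -0.4298, 0.2926]
ee_rot: [[-0.415, -0.91, 0.0], [-0.91, 0.415, 0.0], [-0.0, -0.0, -1.0]]
wrist_force: [1.2, 0.1, 0.1]
gripper_width: 0.636
```

Call:
{"method": "play_rows", "body": {"commands": [[[0.02,0.023,0,0,0,0.14,1],[0.041,0.046,0,0,0,0.28,1],[0.041,0.046,0,0,0,0.327,1],[0.041,0.046,-0.04,0,0,0.327,1],[0.041,0.046,-0.08,0,0,0.327,1]]]}}

```text
time_s: 1.1
tcp_pos: [0.4268, -0.3847, 0.2124]
ee_rot: [[-0.105, -0.994, 0.003], [-0.994, 0.105, -0.001], [0.001, -0.003, -1.0]]
wrist_force: [0.3, -0.3, -0.3]
gripper_width: 0.174
```

```bash
python3 - <<'E'
from h import *
s=r.sense();print(s['time_s'],s['tcp_pos'],s['ee_rot'].round(3),s['joints'].round(1),s['wrist_force'],s['gripper_width'])
a=snap('side','s1')['image'];b=snap('wrist','w1')['image']
cv2.imwrite('pics/c1.png',cv2.hconcat([cv2.resize(a[200:480,160:480],(400,350)),cv2.resize(b,(400,350))])[:,:,::-1])
E
```

```text
1.1 [ 0.42679402 -0.38473439  0.21243163] [[-0.105 -0.994  0.003]
 [-0.994  0.105 -0.001]
 [ 0.001 -0.003 -1.   ]] [-25.9  17.5  -7.8  -0.  -64.5  19.9] [ 0.2820828  -0.25131485 -0.29769734] 0.17402934463062814
```

View pics/c1.png

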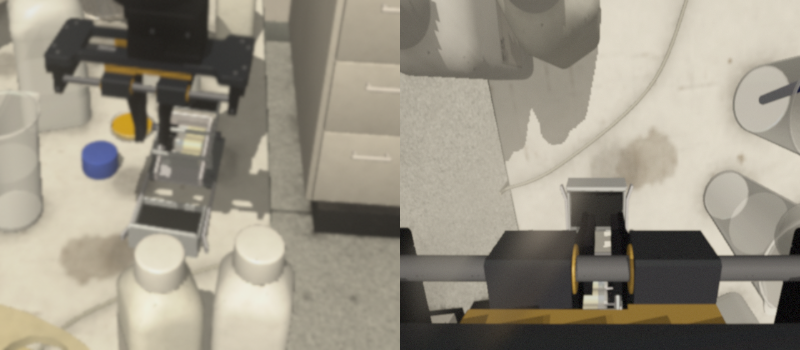

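```bash
python3 - <<'E'
from h import *
print(np.load('pics/w1.npz')['E'].round(3))
for u,v in [(267,247),(365,247),(269,262),(362,262)]: print(pt('w1',u,v),pt('w1',u,v,.039))
for u,v in [(30,40),(150,30),(200,60),(120,100)]: print(pt('w1',u,v))
E
```

```text
[[-0.994 -0.105 -0.023  0.417]
 [ 0.107 -0.945 -0.308 -0.466]
 [ 0.011 -0.309  0.951  0.365]
 [ 0.     0.     0.     1.   ]]
[ 4.803e-01 -3.520e-01  4.000e-04] [ 0.4736 -0.364   0.039 ]
[ 3.862e-01 -3.413e-01 -2.000e-04] [ 0.3895 -0.3546  0.039 ]
[ 0.4742 -0.3497  0.0377] [ 0.474  -0.3501  0.039 ]
[ 0.3903 -0.3264  0.0006] [ 0.3931 -0.3411  0.039 ]
[ 0.5207 -0.5043  0.2007]
[ 0.5017 -0.5192  0.1277]
[ 0.4688 -0.4963  0.1641]
[ 0.515  -0.4843  0.1531]
```

The wrist camera hangs 82 mm out on the bottle side, too close for descending there. I'll turn the tool by half a turn so it hangs over the dispenser side.

Call:
{"method": "play_rows", "body": {"commands": [[[0,0,0,0,0,-0.148,1],[0,0,0,0,0,-0.296,1],[0,0,0,0,0,-0.444,1],[0,0,0,0,0,-0.592,1],[0,0,0,0,0,-0.74,1]]]}}

```text
time_s: 1.7
tcp_pos: [0.4267, -0.3858, 0.2147]
ee_rot: [[-0.753, -0.659, 0.002], [-0.659, 0.753, -0.002], [-0.0, -0.003, -1.0]]
wrist_force: [-0.2, 0.4, 0.3]
gripper_width: 0.004
```

Call:
{"method": "play_rows", "body": {"commands": [[[0,0,0,0,0,-0.148,1],[0,0,0,0,0,-0.296,1],[0,0,0,0,0,-0.444,1],[0,0,0,0,0,-0.592,1],[0,0,0,0,0,-0.74,1]]]}}

```text
time_s: 2.2
tcp_pos: [0.4266, -0.3858, 0.2148]
ee_rot: [[-1.0, 0.021, 0.002], [0.021, 1.0, -0.002], [-0.002, -0.002, -1.0]]
wrist_force: [-0.1, 0.3, 0.5]
gripper_width: 0.004
```

Call:
{"method": "play_rows", "body": {"commands": [[[0,0,0,0,0,-0.148,1],[0,0,0,0,0,-0.296,1],[0,0,0,0,0,-0.444,1],[0,0,0,0,0,-0.592,1],[0,0,0,0,0,-0.74,1]]]}}

```text
time_s: 2.7
tcp_pos: [0.4266, -0.3858, 0.2148]
ee_rot: [[-0.724, 0.69, 0.002], [0.69, 0.724, -0.002], [-0.003, -0.0, -1.0]]
wrist_force: [0.2, 0.1, -0.5]
gripper_width: 0.002
```

Call:
{"method": "play_rows", "body": {"commands": [[[0,0,0,0,0,-0.148,1],[0,0,0,0,0,-0.296,1],[0,0,0,0,0,-0.444,1],[0,0,0,0,0,-0.592,1],[0,0,0,0,0,-0.74,1]]]}}

```text
time_s: 3.2
tcp_pos: [0.4266, -0.3858, 0.2148]
ee_rot: [[-0.07, 0.998, 0.002], [0.998, 0.07, -0.002], [-0.002, 0.002, -1.0]]
wrist_force: [-0.2, 0.4, 0.4]
gripper_width: 0.008
```

Call:
{"method": "play_rows", "body": {"commands": [[[0,0,0,0,0,-0.148,1],[0,0,-0.03,0,0,-0.181,1],[0,0,-0.07,0,0,-0.181,1],[0,0,-0.11,0,0,-0.181,1],[0,0,-0.14,0,0,-0.181,1]]]}}

```text
time_s: 3.7
tcp_pos: [0.4263, -0.3855, 0.0723]
ee_rot: [[0.105, 0.994, 0.0], [0.994, -0.105, -0.001], [-0.001, 0.0, -1.0]]
wrist_force: [0.1, -0.1, 0.3]
gripper_width: 0.002
```

Call:
{"method": "play_rows", "body": {"commands": [[[0,0,-0.03,0,0,0,1],[0,0,-0.057,0,0,0,1],[0.001,0.01,-0.057,0,0,0,1],[0.002,0.02,-0.057,0,0,0,1],[0.003,0.028,-0.057,0,0,0,1]]]}}

```text
time_s: 4.2
tcp_pos: [0.4308, -0.357, 0.0178]
ee_rot: [[0.104, 0.995, 0.004], [0.995, -0.104, -0.002], [-0.002, 0.004, -1.0]]
wrist_force: [-0.2, -1.1, 0.0]
gripper_width: 0.008
```

Call:
{"method": "play_rows", "body": {"commands": [[[0.0005,0.006,0,0,0,0,1],[0.001,0.012,0,0,0,0,1],[0.002,0.018,0,0,0,0,1],[0.0025,0.024,0,0,0,0,1],[0.003,0.03,0,0,0,0,1]]]}}

```text
time_s: 4.7
tcp_pos: [0.4324, -0.3268, 0.016]
ee_rot: [[0.105, 0.994, 0.001], [0.994, -0.105, -0.001], [-0.0, 0.001, -1.0]]
wrist_force: [-0.5, -3.5, 2.3]
gripper_width: 0.008
```

Call:
{"method": "play_rows", "body": {"commands": [[[0.0003,0.003,0,0,0,0,1],[0.0006,0.006,0,0,0,0,1],[0.001,0.009,0,0,0,0,1],[0.0012,0.011,0,0,0,0,1],[0.0012,0.011,0,0,0,0,1]]]}}

```text
time_s: 5.2
tcp_pos: [0.433, -0.3156, 0.0153]
ee_rot: [[0.105, 0.994, -0.001], [0.994, -0.105, 0.001], [0.001, -0.001, -1.0]]
wrist_force: [0.6, -1.9, 1.2]
gripper_width: 0.005
```

Pushing at 1–3 N; a few more mm until the stop registers.

Call:
{"method": "play_rows", "body": {"commands": [[[0.0002,0.0015,0,0,0,0,1],[0.0003,0.003,0,0,0,0,1],[0.0004,0.004,0,0,0,0,1],[0.0005,0.005,0,0,0,0,1],[0.0005,0.005,0,0,0,0,1]]]}}

```text
time_s: 5.7
tcp_pos: [0.4335, -0.3134, 0.0159]
ee_rot: [[0.104, 0.995, 0.0], [0.995, -0.104, -0.003], [-0.003, 0.0, -1.0]]
wrist_force: [-2.5, -14.3, -0.1]
gripper_width: -0.0
```

14 N against something stiff near the predicted home. Back off and rise.

Call:
{"method": "play_rows", "body": {"commands": [[[-0.001,-0.01,0,0,0,0,1],[-0.003,-0.03,0,0,0,0,1],[-0.003,-0.03,0.04,0,0,0,1],[-0.003,-0.03,0.085,0,0,0,1],[-0.003,-0.03,0.13,0,0,0,1]]]}}

```text
time_s: 6.2
tcp_pos: [0.4296, -0.3403, 0.1458]
ee_rot: [[0.106, 0.994, -0.003], [0.994, -0.106, 0.002], [0.002, -0.003, -1.0]]
wrist_force: [1.4, 0.1, -0.9]
gripper_width: 0.006
```

Call:
{"method": "play_rows", "body": {"commands": [[[0,0,0.04,0,0,0.148,1],[0,0,0.07,0,0,0.296,1],[0,0,0.07,0,0,0.444,1],[0,0,0.07,0,0,0.592,1],[0,0,0.07,0,0,0.74,1]]]}}

```text
time_s: 6.7
tcp_pos: [0.4302, -0.3401, 0.215]
ee_rot: [[-0.598, 0.802, -0.001], [0.802, 0.598, 0.002], [0.002, 0.001, -1.0]]
wrist_force: [-0.5, 0.1, -0.2]
gripper_width: 0.003
```

```bash
python3 - <<'E'
from h import *
s=r.sense();print(s['time_s'],s['tcp_pos'],s['joints'].round(1))
a=snap('side','s2')['image'];b=snap('wrist','w2')['image']
cv2.imwrite('pics/c2.png',cv2.hconcat([cv2.resize(a[220:460,200:400],(400,480)),cv2.resize(b,(400,480))])[:,:,::-1])
E
```

```text
6.7 [ 0.43018155 -0.34009379  0.21500249] [-2.140e+01  1.500e+01 -1.100e+01 -1.000e-01 -6.410e+01 -1.218e+02]
```

View pics/c2.png

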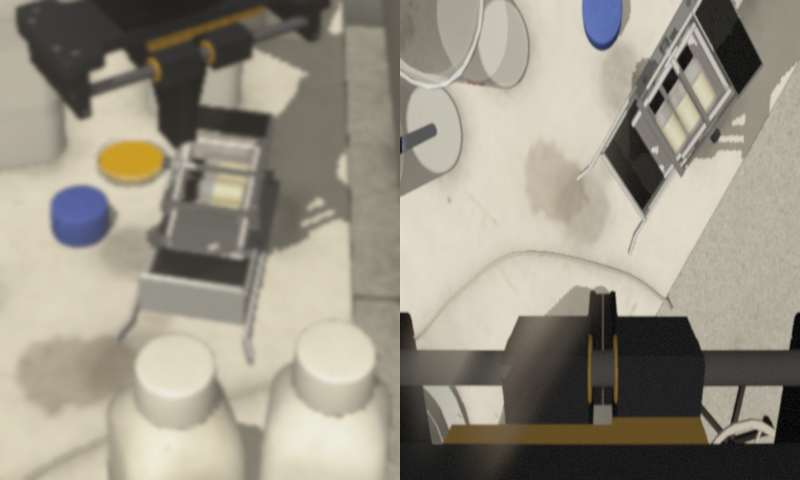

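Side view: tray front seated under the outlet, straight between the rails, all three vials in the lane. Now turn back and move above the pad.

Call:
{"method": "play_rows", "body": {"commands": [[[0.001,0.01,0,0,0,0.148,1],[0.002,0.02,0,0,0,0.296,1],[0.003,0.03,0,0,0,0.444,1],[0.004,0.04,0,0,0,0.592,1],[0.005,0.05,0,0,0,0.74,1]]]}}

```text
time_s: 7.3
tcp_pos: [0.4353, -0.2901, 0.2149]
ee_rot: [[-0.981, 0.193, -0.001], [0.193, 0.981, 0.001], [0.002, 0.001, -1.0]]
wrist_force: [0.5, 1.0, -0.7]
gripper_width: 0.006
```

Call:
{"method": "play_rows", "body": {"commands": [[[0.001,0.01,0,0,0,0.148,1],[0.002,0.02,0,0,0,0.296,1],[0.003,0.03,0,0,0,0.444,1],[0.005,0.04,0,0,0,0.592,1],[0.006,0.05,0,0,0,0.74,1]]]}}

```text
time_s: 7.8
tcp_pos: [0.4414, -0.2402, 0.2149]
ee_rot: [[-0.855, -0.519, -0.001], [-0.519, 0.855, 0.001], [0.001, 0.002, -1.0]]
wrist_force: [0.1, 0.2, 0.3]
gripper_width: 0.006
```

Call:
{"method": "play_rows", "body": {"commands": [[[0.002,0.016,0,0,0,0.148,1],[0.004,0.032,0,0,0,0.296,1],[0.006,0.05,0,0,0,0.444,1],[0.008,0.07,0,0,0,0.592,1],[0.011,0.088,0,0,0,0.74,1]]]}}

```text
time_s: 8.3
tcp_pos: [0.4521, -0.1519, 0.215]
ee_rot: [[-0.281, -0.96, -0.002], [-0.96, 0.281, 0.001], [-0.0, 0.002, -1.0]]
wrist_force: [-0.1, 0.2, -0.2]
gripper_width: 0.007
```

Call:
{"method": "play_rows", "body": {"commands": [[[0,0,0,0,0,0.148,1],[0,0,0,0,0,0.18,1],[0,0,0,0,0,0.18,1]]]}}

```text
time_s: 8.6
tcp_pos: [0.4523, -0.1525, 0.215]
ee_rot: [[-0.109, -0.994, -0.001], [-0.994, 0.109, 0.001], [-0.001, 0.001, -1.0]]
wrist_force: [-0.6, 0.1, -0.2]
gripper_width: 0.006
```

```bash
python3 - <<'E'
from h import *
s=r.sense();print(s['time_s'],s['tcp_pos'],s['ee_rot'].round(3),s['joints'].round(1))
a=snap('side','s3')['image'];b=snap('wrist','w3')['image']
cv2.imwrite('pics/c3.png',cv2.hconcat([cv2.resize(a[180:420,200:400],(400,480)),b[:,120:520]])[:,:,::-1])
E
```

```text
8.6 [ 0.45227572 -0.15251892  0.21504848] [[-0.109 -0.994 -0.001]
 [-0.994  0.109  0.001]
 [-0.001  0.001 -1.   ]] [  0.9   7.9 -20.1  -0.1 -62.   -7.2]
```

View pics/c3.png

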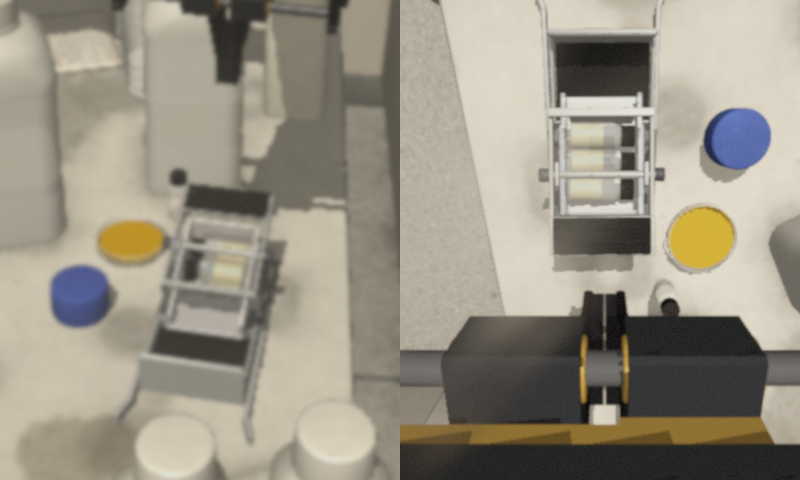

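Wrist view: pad at (274–372, 217–252), three vials behind the gate, tray home.

```bash
python3 - <<'E'
from h import *
p=[pt('w3',u,v,z) for u,v,z in [(274,217,.088),(372,217,.088),(372,252,.095),(273,252,.095)]];print(*p,np.mean(p,0))
for u,v in [(322,222),(322,234),(322,246),(290,234),(355,234),(322,33)]: print(pt('w3',u,v))
f=[pt('w3',u,32,.039) for u in(268,376)];print(*f,np.mean(f,0))
E
```

```text
[ 0.4893 -0.1707  0.088 ] [ 0.4166 -0.1626  0.088 ] [ 0.4192 -0.1375  0.095 ] [ 0.4929 -0.1457  0.095 ] [ 0.4545   -0.154125  0.0915  ]
[ 0.4541 -0.163   0.0885]
[ 0.4551 -0.1544  0.0908]
[ 0.4561 -0.1454  0.0921]
[ 0.4789 -0.1569  0.0903]
[ 0.4305 -0.1517  0.0909]
[ 0.4391 -0.2988  0.0385]
[ 0.4801 -0.3039  0.039 ] [ 0.398  -0.2949  0.039 ] [ 0.43905 -0.2994   0.039  ]
```

Call:
{"method": "play_rows", "body": {"commands": [[[0.002,-0.001,-0.04,0,0,0,1],[0.002,-0.001,-0.08,0,0,0,1],[0.002,-0.001,-0.105,0,0,0,1],[0.002,-0.001,-0.115,0,0,0,1],[0.002,-0.001,-0.115,0,0,0,1]]]}}

```text
time_s: 9.2
tcp_pos: [0.454, -0.1541, 0.0995]
ee_rot: [[-0.108, -0.994, -0.003], [-0.994, 0.108, -0.0], [0.0, 0.003, -1.0]]
wrist_force: [-0.1, -0.1, -0.1]
gripper_width: 0.005
```

Call:
{"method": "play_rows", "body": {"commands": [[[0,0,-0.006,0,0,0,1],[0,0,-0.012,0,0,0,1],[0,0,-0.018,0,0,0,1],[0,0,-0.024,0,0,0,1],[0,0,-0.029,0,0,0,1]]]}}

```text
time_s: 9.7
tcp_pos: [0.4566, -0.1532, 0.0727]
ee_rot: [[-0.106, -0.994, 0.005], [-0.994, 0.106, 0.001], [-0.001, -0.004, -1.0]]
wrist_force: [-0.7, 7.1, 9.1]
gripper_width: 0.007
```

Call:
{"method": "play_rows", "body": {"commands": [[[0,0,-0.003,0,0,0,1],[0,0,-0.005,0,0,0,1],[0,0,-0.006,0,0,0,1],[0,0,-0.006,0,0,0,1],[0,0,-0.006,0,0,0,1]]]}}

```text
time_s: 10.2
tcp_pos: [0.4567, -0.1531, 0.0698]
ee_rot: [[-0.105, -0.994, 0.005], [-0.994, 0.105, -0.0], [-0.0, -0.005, -1.0]]
wrist_force: [-6.4, 11.9, 29.7]
gripper_width: 0.003
```

```bash
python3 - <<'E'
from h import *
a=snap('side','s4')['image'];b=snap('wrist','w4')['image']
cv2.imwrite('pics/c4.png',cv2.hconcat([cv2.resize(a[180:420,200:400],(400,480)),b[:,120:520]])[:,:,::-1])
E
```

```text
(no output)
```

View pics/c4.png

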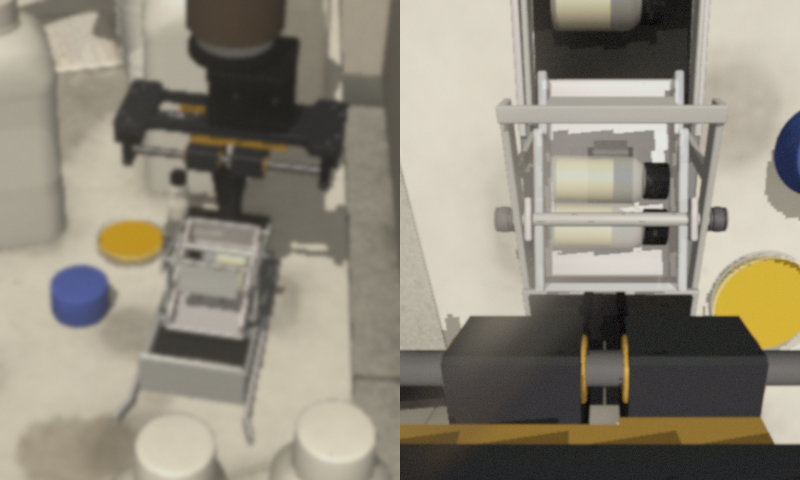

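One vial is in the tray (wrist view, (595,10)), two held behind; 30 N says hard stop. Release well clear and wait for the next vial to roll up.

Call:
{"method": "play_rows", "body": {"commands": [[[0,0,0.006,0,0,0,1],[0,0,0.014,0,0,0,1],[0,0,0.022,0,0,0,1],[0,0,0.032,0,0,0,1],[0,0,0.042,0,0,0,1]]]}}

```text
time_s: 10.8
tcp_pos: [0.4538, -0.1539, 0.1076]
ee_rot: [[-0.107, -0.994, -0.002], [-0.994, 0.107, 0.001], [-0.0, 0.002, -1.0]]
wrist_force: [-0.3, 0.6, 0.4]
gripper_width: 0.002
```

Call:
{"method": "play_rows", "body": {"commands": [[[0,0,0,0,0,0,1],[0,0,0,0,0,0,1],[0,0,0,0,0,0,1],[0,0,0,0,0,0,1],[0,0,0,0,0,0,1]]]}}

```text
time_s: 11.3
tcp_pos: [0.4544, -0.154, 0.1071]
ee_rot: [[-0.107, -0.994, -0.001], [-0.994, 0.107, 0.0], [0.0, 0.001, -1.0]]
wrist_force: [-0.9, 0.4, -0.2]
gripper_width: 0.001
```

Call:
{"method": "play_rows", "body": {"commands": [[[0,0,0,0,0,0,1],[0,0,0,0,0,0,1],[0,0,0,0,0,0,1],[0,0,0,0,0,0,1],[0,0,0,0,0,0,1]]]}}

```text
time_s: 11.8
tcp_pos: [0.4547, -0.154, 0.1076]
ee_rot: [[-0.107, -0.994, 0.0], [-0.994, 0.107, -0.0], [0.0, -0.0, -1.0]]
wrist_force: [-0.3, 0.2, -0.1]
gripper_width: 0.005
```

Call:
{"method": "play_rows", "body": {"commands": [[[0,0,0,0,0,0,1],[0,0,0,0,0,0,1],[0,0,0,0,0,0,1],[0,0,0,0,0,0,1],[0,0,0,0,0,0,1]]]}}

```text
time_s: 12.3
tcp_pos: [0.4547, -0.154, 0.1075]
ee_rot: [[-0.107, -0.994, -0.0], [-0.994, 0.107, 0.0], [0.0, 0.0, -1.0]]
wrist_force: [0.3, -1.0, 0.0]
gripper_width: 0.007
```

```bash
python3 - <<'E'
from h import *
a=snap('side','s5')['image'];b=snap('wrist','w5')['image']
cv2.imwrite('pics/c5.png',cv2.hconcat([cv2.resize(a[180:420,200:400],(400,480)),b[:,120:520]])[:,:,::-1])
E
```

```text
(no output)
```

View pics/c5.png

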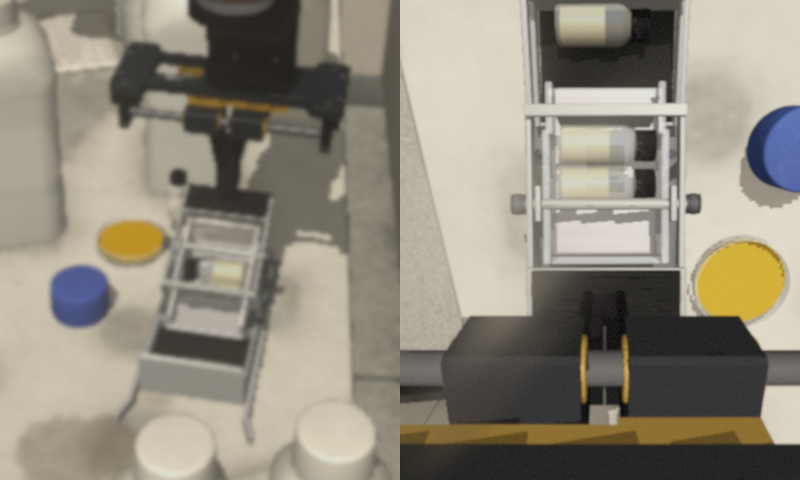

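The pad is up, two vials have rolled forward to the gate, and one lies in the tray. Second stroke.

Call:
{"method": "play_rows", "body": {"commands": [[[0,0,-0.01,0,0,0,1],[0,0,-0.018,0,0,0,1],[0,0,-0.026,0,0,0,1],[0,0,-0.032,0,0,0,1],[0,0,-0.037,0,0,0,1]]]}}

```text
time_s: 12.9
tcp_pos: [0.4555, -0.1532, 0.0706]
ee_rot: [[-0.106, -0.994, 0.001], [-0.994, 0.106, 0.001], [-0.001, -0.001, -1.0]]
wrist_force: [-1.4, 6.8, 10.0]
gripper_width: 0.004
```

Call:
{"method": "play_rows", "body": {"commands": [[[0,0,-0.003,0,0,0,1],[0,0,-0.005,0,0,0,1],[0,0,-0.005,0,0,0,1],[0,0,-0.005,0,0,0,1],[0,0,-0.005,0,0,0,1]]]}}

```text
time_s: 13.4
tcp_pos: [0.4557, -0.1532, 0.0696]
ee_rot: [[-0.105, -0.995, 0.002], [-0.995, 0.105, -0.0], [0.0, -0.002, -1.0]]
wrist_force: [-9.5, 12.7, 35.2]
gripper_width: 0.003
```

Call:
{"method": "play_rows", "body": {"commands": [[[0,0,0,0,0,0,1],[0,0,0,0,0,0,1],[0,0,0,0,0,0,1]]]}}

```text
time_s: 13.7
tcp_pos: [0.4557, -0.1532, 0.0696]
ee_rot: [[-0.105, -0.995, 0.002], [-0.995, 0.105, -0.0], [0.0, -0.002, -1.0]]
wrist_force: [-9.6, 12.3, 35.2]
gripper_width: 0.005
```

Call:
{"method": "play_rows", "body": {"commands": [[[0,0,0.006,0,0,0,1],[0,0,0.014,0,0,0,1],[0,0,0.022,0,0,0,1],[0,0,0.032,0,0,0,1],[0,0,0.05,0,0,0,1]]]}}

```text
time_s: 14.2
tcp_pos: [0.453, -0.1538, 0.1144]
ee_rot: [[-0.108, -0.994, -0.005], [-0.994, 0.108, 0.001], [-0.0, 0.005, -1.0]]
wrist_force: [-0.3, -0.1, 0.0]
gripper_width: 0.004
```

Call:
{"method": "play_rows", "body": {"commands": [[[0,0,0.03,0,0,0,1],[0,0,0.06,0,0,0,1],[0,0,0.09,0,0,0,1],[0,0,0.1,0,0,0,1],[0,0,0.1,0,0,0,1]]]}}

```text
time_s: 14.7
tcp_pos: [0.4551, -0.1538, 0.2163]
ee_rot: [[-0.107, -0.994, 0.002], [-0.994, 0.107, 0.001], [-0.001, -0.002, -1.0]]
wrist_force: [0.4, 0.5, -1.1]
gripper_width: 0.005
```

Call:
{"method": "play_rows", "body": {"commands": [[[0,0,0,0,0,0,1],[0,0,0,0,0,0,1],[0,0,0,0,0,0,1],[0,0,0,0,0,0,1],[0,0,0,0,0,0,1]]]}}

```text
time_s: 15.2
tcp_pos: [0.4545, -0.154, 0.2151]
ee_rot: [[-0.107, -0.994, -0.001], [-0.994, 0.107, 0.0], [0.0, 0.001, -1.0]]
wrist_force: [0.8, -0.0, -0.2]
gripper_width: 0.007
```

```bash
python3 - <<'E'
from h import *
a=snap('side','s6')['image'];b=snap('wrist','w6')['image']
cv2.imwrite('pics/c6.png',cv2.hconcat([cv2.resize(a[180:420,200:400],(400,480)),b[:,120:520]])[:,:,::-1])
E
```

```text
(no output)
```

View pics/c6.png

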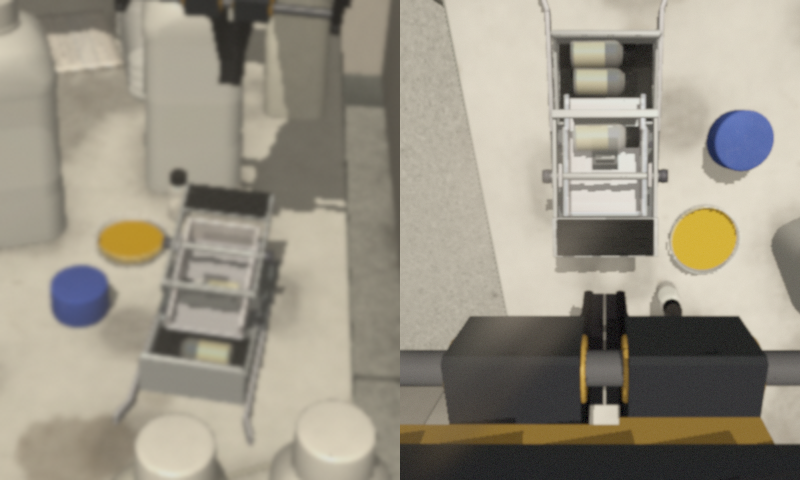

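Two vials lie in the tray (wrist view, (597,53) and (597,82)), the third is at the shut gate (598,138), and the tray's front edge has not moved. Handing in.

```bash
python3 -c "
from h import *
print(r.sense()['time_s'],r.finish_job())"
```

```text
the job is handed in; nothing more can be done
15.3 None
```

I drew two vials from the dispenser and handed the job in at 15.3 s. It reported no verdict.

- **Tray:** I pushed it about 43 mm with the shut fingertips until it met a stiff stop at 14 N.
- **Strokes:** I pressed the pad twice to its hard stop, at about 30 N and 35 N on the wrist. Both times I let it come right up, and I waited about 1.5 s between the strokes.

**Last checks:** The final pictures show two vials lying in the tray, the third behind the shut gate, and the pad up. The arm was clear, with about 0 N on the wrist, and the objects in view looked unmoved.

**Disagreement:** The wrist camera put the tray front 146 mm from the pad middle, against the expected 151 mm. I put this down to calibration and pixel error near the image edge. The tray's front edge did not move in the picture from before the presses to after them.

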